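# Clamp a sample block against its stop with a cam lever

### The arm

A 6-joint arm with a two-finger parallel gripper is mounted at the origin on the work surface. World frame = base frame: x ahead of the robot, y to its left, z up, the work surface at z = 0. Lengths are in mm, angles in rad, forces in N, time in s.
With the tool pointing down it reaches from about 275 to 1000 mm from the base axis. Payload 8.4 kg.
Tool frame: the origin (TCP) lies midway between the tips of the shut fingers; the grasp point (between the pads) lies 19 mm behind it; z points along the fingers, y is the direction in which the jaws open and shut (so a half turn about z gives the same grasp; the last joint's range is limited). The gripper opens to 85 mm and grips with 20 to 120 N. Pads are 22 mm wide; open, the fingers measure 114 mm over their backs; the gripper's body (76 mm by 85 mm) begins 54 mm behind the grasp point. The pads swing forward as they close: fully open they stand 13 mm farther back than shut.
Start: joints at [-0.002, 0.353, 1.633, -0, 1.155, -0.002], TCP at [625.002, -0, 231.281] pointing down, gripper open.
Joint ranges: [-2.63, 2.63], [-0.92, 2.1], [0.06, 2.66], [-1.3, 4.44], [0, 2.69], [-3.02, 3.02]. Speed limits (rad/s): [2.22, 2.22, 2.79, 3.14, 3.14, 3.14].

### API

Orientations are given as [roll, pitch, yaw] about the fixed x, y, z axes, in that order (R = Rz(yaw) Ry(pitch) Rx(roll)).
In Python, from rig import * gives the robot as it stands.
- The arm moves only by the tool play_rows, never from a script. Its argument "moves" is a list of rows, each a list of 3 entries, a list of its own where there are three numbers: the shift along the tool's x, y, z in m, then the turn, a rotation vector about the tool's x, y, z in rad, then the opening in per cent of the stroke, from 0 (shut) to 100 (fully open). In form: [[[x, y, z], [rx, ry, rz], fingers], ...]. A call has 1 to 20 rows; each row shifts and turns the commanded pose from where the row before left it, along the tool's axes as they then stand; what a row does not reach is not made up. A row lasts 1/10 s, in which the tool goes at most 50 mm and 8.59 degrees, less where a joint would pass 70% of its speed; a pose out of reach is approached as far as the arm can. A call is refused whole if a number of a shift passes 0.05 or a number of a turn 0.15, either way. A call with a gripper value outside its range is refused whole. The fingers move at their own pace and stop on an object; "squeeze" is the grip in N (left out, the last holds). Time passes only in rows, so rows that do not move let the fingers close. It gives the time, the measured TCP pose, the force and the opening at its end, in the units of the state.
- sense(): the state, without advancing time (a new reading comes with each control period).
- grab_frame(name): name is "scene" or "side" or "wrist"; returns a dict with "pixels" (480x640x3 uint8, red, green, blue), "intrinsics" (3x3 intrinsics, pixels), "R" (3x3) and "t" (3): a world point X has camera coordinates R X + t. Camera axes: x right, y down, z forward; pixel columns grow to the right and rows downward; lengths in mm; the calibration is good to about 2 mm. A picture is of the moment at which its call begins. There is no depth.
- sign_off(): hands the job in, once; it reports no verdict.
The state is a dict: "clock": time; "qpos": joint angles; "qvel": joint speeds; "joint_efforts": joint torques, N m; "eef_pos": TCP position; "tcp_rot": TCP orientation; "contact_force": force on the tool from outside, world axes, zero at the start; "wrist_torque": the same for the moment, N m; "opening": opening from 0.0 (shut) to 1.0 (fully open).
Only numpy, scipy, OpenCV 4.12 (cv2) and the standard library are available. Lean on these libraries where they do the work, as an engineer would, in place of code of your own. Each camera call takes 0.05 s, during which the arm holds its last target. There are 200 camera calls.

### The job

Take the rectangular aluminium block out of the sample rack and set it down upright and free on the black rubber mat, then take it again by its two ends and stand it upright between the open jaws of the clamp, and slide it along until its end is up against the stop. Then swing the clamp's lever through its quarter turn, right home to its end stop, without forcing it, and let go. Leave the other objects where they are.

Things in the scene. Friction and masses are not known exactly. Their poses are not given: they have to be found in the camera images.
- block: Plain aluminium block, 26 mm (own x) by 64 mm (own y) by 36 mm high (z), 0.1 to 0.25 kg, two dark bores on top; both ends alike. Origin at the centre of its underside. It stands upright in one of the rack's two places (rack x -38 or +38 mm), its y along the rack's y; the rack's walls are 3 mm off its ends and taller, so there it can only be taken by its long sides.
- rack: Fixed grey sample rack, 160 mm (x) by 90 mm (y), floor 8 mm thick, open along x, with 10 mm walls at both y ends, 50 mm high over the table. Origin at the centre of its underside on the table.
- bush: Flanged round aluminium bush, 44 mm flange, 32 mm high, in the rack's other place, axes of the two parts 76 mm apart; leave it alone. Origin at the centre of its underside.
- mat: Fixed black rubber mat, 140 mm (x) by 130 mm (y), 4 mm thick. Origin at the centre of its underside on the table.
- clamp: Fixed cam-lever clamp. Origin on the table; base plate 12 mm thick, x -55 to +110, y -80 to +80 mm. The channel runs along its y; the block stands in it, long axis along y, finally at x 0, y +4 mm. Steel jaws at y -32 to 0 mm reach 52 mm over the table, above the block's top, so it must be held by its ends there. Lowered with its centre at y -28 mm it leaves finger room before the stop, 32 mm short.
- fixed_jaw_face (a point): Middle of the fixed jaw's gripping face (32 mm long, 40 mm high), at clamp x -13, y -16 mm, 32 mm over the table; it faces the clamp's +x.
- moving_jaw_face (a point): Middle of the moving jaw's gripping face (32 mm long, 40 mm high); it faces the clamp's -x and is at clamp x +25 mm with the lever fully open, moving evenly to +12.7 mm as the lever closes, so it bites the 26 mm block over the last few hundredths of a radian.
- stop_face (a point): Middle of the face of the fixed steel stop (26 mm wide, 32 mm high above the base plate, 16 mm thick) that the block's end must meet; it faces the clamp's -y. At clamp x 0, y +36 mm, 30 mm over the table.
- clamp_lever (a joint): Lever angle, rad: 0 = fully open (lever along the clamp's +x, away from the jaws), growing anticlockwise seen from above to 1.571 = closed at the end stop (lever along the clamp's +y). It starts between 0 and 0.35. It turns stiffly (0.5 N m, some 6 N at the push point, up to twice that in the last 0.05 rad where the jaw bites the block) and stays where it is left; the end stop is rigid.
- lever_pivot (a point): On the lever's upright hinge axis, at the middle height of its bar, 52 mm over the table (clamp x +66, y -16 mm).
- lever_push (a point): Point in the middle of the lever bar, 85 mm from the hinge axis, 52 mm over the table. The bar is 14 mm wide and 12 mm high there (46 to 58 mm over the table); from 85 to 113 mm it has a black grip 18 mm wide and 16 mm high. Below it is 34 mm of free space over the base plate, or the open table.
- cleaner: Small white bottle, 44 mm diameter, 110 mm high; a bystander. Origin at the centre of its underside.
- ring_gauge: Steel ring, 60 mm outside, 18 mm high; a bystander. Origin at the centre of its underside.

How it is judged (in metres and radians):
On the way, in this order (a step that is already met when the one before it is completed fails the run):
1. the block rests on the mat, let go (x of block in the frame of mat between -0.075 and 0.075 m and y of block in the frame of mat between -0.07 and 0.07 m and height (world z) of block below 0.0065 m and angle between block's own z axis and vertical below 0.06 rad and contact force between the fingers and block below 0.1 N and linear speed of block below 0.02 m/s), for 0.2 s.
2. the block stands between the jaws with its end against the stop while the lever is still open (y of block in the frame of clamp between 0.0015 and 0.008 m and x of block in the frame of clamp between -0.004 and 0.014 m and z of block in the frame of clamp between 0.009 and 0.0145 m and angle between the y axis of block and the y axis of clamp, either way round below 0.25 rad and angle between block's own z axis and vertical below 0.06 rad and value of joint clamp_lever below 0.7 rad), for 0.2 s.
3. the lever is at its end stop (value of joint clamp_lever above 1.51 rad), for 0.2 s.
At the end, for the whole second after the job is handed in: The block stands upright (within 0.06 rad) on the clamp's base plate between the jaws, along the channel (within 0.06 rad) and within 3 mm of the fixed jaw's side, its end no more than 2.5 mm from the stop; the lever is within 0.06 rad of its end stop; all is at rest and let go (y of block in the frame of clamp between 0.0015 and 0.008 m and x of block in the frame of clamp between -0.003 and 0.003 m and z of block in the frame of clamp between 0.009 and 0.0145 m and angle between the y axis of block and the y axis of clamp, either way round below 0.06 rad and angle between block's own z axis and vertical below 0.06 rad and value of joint clamp_lever above 1.51 rad and linear speed of block below 0.02 m/s and velocity of joint clamp_lever between -0.05 and 0.05 rad/s); the robot touches nothing.
It fails at once if the robot pushes on the clamp or its lever with more than 45 N (contact force between any of the fingers, the arm and clamp above 45 N).
It fails at once if a bystander (bush, bottle, ring) is moved by more than 25 mm (distance of any of bush, cleaner, ring_gauge from where it was at the start of the episode above 0.025 m).
It also fails if it takes over 72 s, if anything falls off the work surface, if the arm or the gripper's body presses on something with over 40 N, if the wrist force passes 120 N, or if a joint passes its speed limit or range.

## Working session

There is one attempt and no reset: what is moved stays moved. The work goes in short steps, Python scripts to look and compute and a tool call to move; the robot and the scene stay as the last step left them, time stands still between calls to the robot, and variables do not carry over. Pictures are saved under pics/ and viewed, about 8 in all and at most 12, crops included, and the job is handed in when it is done.

Besides the shell and the picture viewer there is one more tool, called after ">>>" as name(argument=value, ...), one argument or row to a line, values as JSON. play_rows: Moves the arm, as the interface text tells. Its arguments: {"type":"object","properties":{"moves":{"type":"array"},"squeeze":{"type":"number"}},"required":["moves"]}

```bash
mkdir -p pics; ls
python3 - <<'E'
from rig import *
import cv2
print(sense())
for n in ("scene","side"):
    f=grab_frame(n); cv2.imwrite(f"pics/{n}0.png",f["pixels"][:,:,::-1]); print(n,f["intrinsics"],f["R"],f["t"])
E
```

```text
pics
{'clock': 0.0, 'qpos': array([-2.40052267e-03,  3.53661051e-01,  1.63417034e+00, -2.57728016e-05,
        1.15522341e+00, -2.38313294e-03]), 'qvel': array([-0.00152873,  0.00020636,  0.00154228, -0.00127867, -0.00014913,
        0.00026577]), 'joint_efforts': array([-2.03471049e-03, -6.05236173e+01, -3.42063046e+01, -2.62302356e-04,
        9.48130677e-03,  3.61521288e-06]), 'eef_pos': array([ 6.24493358e+02, -7.18962173e-03,  2.30538147e+02]), 'tcp_rot': array([-3.14013046e+00,  2.00793649e-05,  1.57078937e+00]), 'contact_force': array([-0.18920057, -0.07067868, -0.48701198]), 'wrist_torque': array([ 0.0310234 ,  0.02225696, -0.03249875]), 'opening': 1.005165257652777}
scene [[523.77300734   0.         322.77484695]
 [  0.         523.77300734 239.89497323]
 [  0.           0.           1.        ]] [[ 0.81337442  0.58164414  0.01058965]
 [ 0.36753836 -0.49968723 -0.78436486]
 [-0.45092971  0.64187442 -0.62020934]] [-504.79344216 -157.534625   1261.85132409]
side [[542.56685219   0.         319.17016798]
 [  0.         542.56685219 243.36705215]
 [  0.           0.           1.        ]] [[-0.7745661  -0.63234263  0.0137896 ]
 [-0.41370212  0.4900176  -0.76728958]
 [ 0.47843276 -0.60002129 -0.64115251]] [494.1475237  283.80443689 703.1317387 ]
```

View pics/scene0.png

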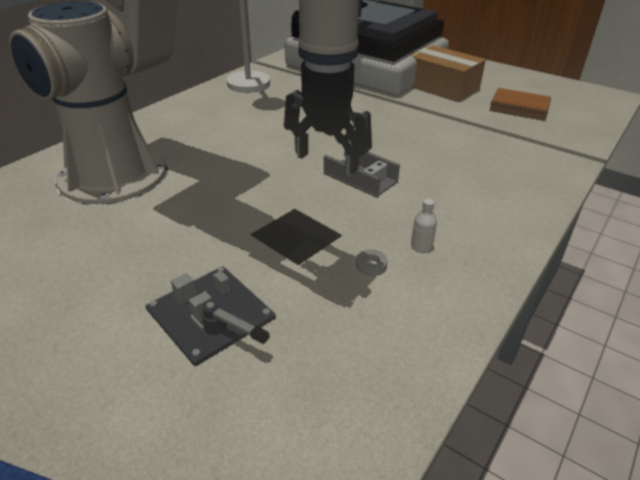

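View pics/side0.png

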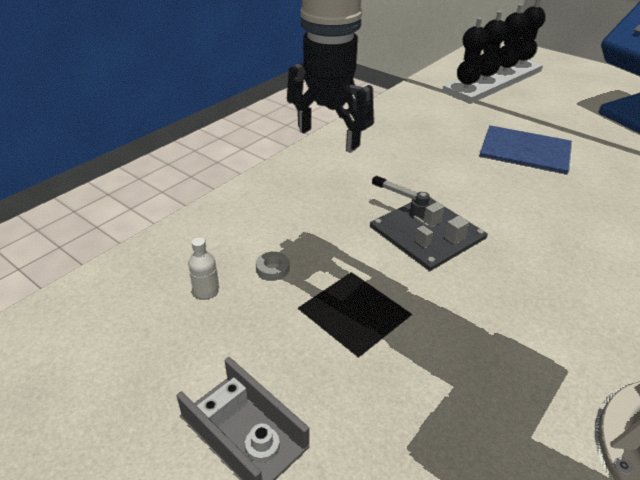

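The scene view shows the rack at ~(362,172), mat at ~(296,236) and clamp at ~(212,312). The side view shows the rack at ~(245,425), with the block in its far place at (221,397) and the bush at (262,440), the mat at ~(355,312) and the clamp at ~(430,230). I'll enlarge these.

Run:
```python
import cv2, numpy as np
s=cv2.imread("pics/scene0.png"); d=cv2.imread("pics/side0.png")
def c(im,x,y,w,h): return cv2.resize(im[y:y+h,x:x+w],(400,300),interpolation=cv2.INTER_CUBIC)
m=np.vstack([np.hstack([c(d,170,350,160,120),c(d,360,165,140,105)]),np.hstack([c(s,140,260,140,105),c(s,310,130,120,90)])])
cv2.imwrite("pics/m1.png",cv2.convertScaleAbs(m,alpha=1.5,beta=10))
```

```text
(no output)
```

View pics/m1.png

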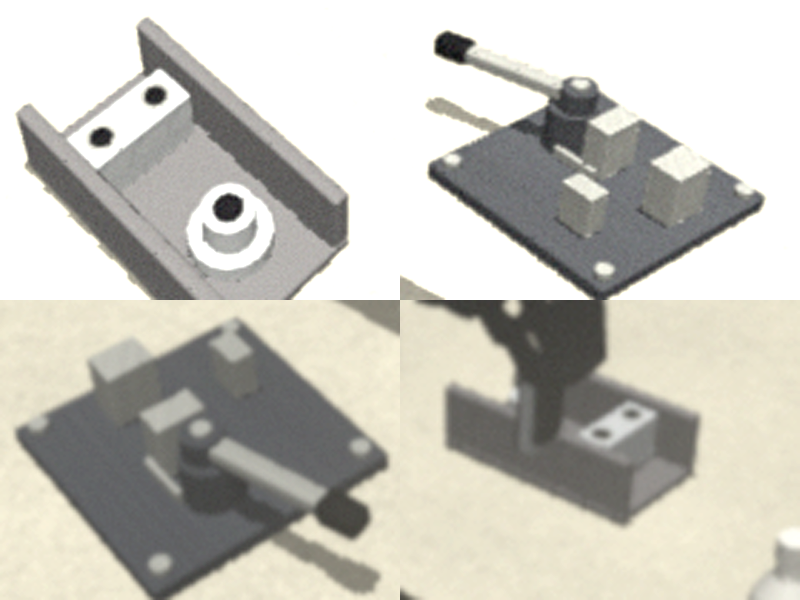

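```bash
cat > vis.py <<'E'
import numpy as np
from scipy.optimize import least_squares
def proj(f,X):
    c=f["R"]@np.asarray(X,float).T+np.asarray(f["t"]).reshape(3,1); p=f["intrinsics"]@c; return (p[:2]/p[2]).T
def back(f,uv,z):
    """world point at height z seen at pixel uv"""
    R,t=f["R"],np.asarray(f["t"]).ravel(); d=R.T@np.linalg.inv(f["intrinsics"])@[uv[0],uv[1],1]; o=-R.T@t
    return o+d*(z-o[2])/d[2]
def place(p,L):
    c,s=np.cos(p[2]),np.sin(p[2]); L=np.asarray(L,float)
    return np.c_[p[0]+c*L[:,0]-s*L[:,1],p[1]+s*L[:,0]+c*L[:,1],L[:,2]]
def fit(obs):
    """obs: list of (frame, local pts Nx3, pixels Nx2) -> best (x,y,yaw)"""
    x0=np.mean([back(f,np.mean(u,0),np.mean(np.array(L)[:,2]))[:2] for f,L,u in obs],0)
    fun=lambda p:np.concatenate([(proj(f,place(p,L))-u).ravel() for f,L,u in obs])
    r=min((least_squares(fun,[*x0,a],x_scale=[1,1,.01],loss="soft_l1") for a in np.arange(-3,3.2,.7)),key=lambda r:r.cost)
    return r.x,fun(r.x).reshape(-1,2)
E
python3 - <<'E'
from rig import *
from vis import *
S=grab_frame("scene");D=grab_frame("side")
def m(pts,k,ox,oy,px=0,py=0): return (np.array(pts)-[px,py])/k+[ox,oy]
np.set_printoptions(precision=2,suppress=True)
kc=400/140
cs=m([(430,172),(600,290),(763,198),(586,172),(606,183)],kc,360,165,400,0)
Ls=[(110,80,12),(-55,80,12),(-55,-80,12),(0,44,44),(0,44,44)]
# stop top centre (side) ~ (583,187); scene ~ (232,345)
cs=m([(430,172),(600,290),(763,198),(583,187)],kc,360,165,400,0)
cc=m([(18,432),(158,597),(385,460),(232,320),(232,346)],kc,140,260,0,300)
r=fit([(D,[(110,80,12),(-55,80,12),(-55,-80,12),(0,44,44)],cs),(S,[(-55,-80,12),(110,-80,12),(110,80,12),(-55,80,12),(0,44,44)],cc)]);print("clamp",*r)
h,w=70,65
r=fit([(S,[(-h,-w,4),(-h,w,4),(h,w,4),(h,-w,4)],np.array([(251,235),(295,209),(341,236),(297,263)])[::-1]),
 (D,[(-h,-w,4),(-h,w,4),(h,w,4),(h,-w,4)],np.array([(359,354),(411,314),(352,274),(299,309)])[[1,0,3,2]])]);print("mat",*r)
for q in [(251,235),(295,209),(341,236),(297,263)]: print(back(S,q,4)[:2])
for q in [(299,309),(352,274),(411,314),(359,354)]: print(back(D,q,4)[:2])
b=m([(160,70),(190,97),(97,165),(65,137)],2.5,170,350)
for q in b: print("blk",back(D,q,44))
r=fit([(D,[(-13,32,44),(13,32,44),(13,-32,44),(-13,-32,44)],b)]);print("blk",*r)
print("bush",back(D,m([(229,207)],2.5,170,350)[0],40))
print("lever tip",back(S,m([(342,512)],kc,140,260,0,300)[0],60),back(D,m([(455,45)],kc,360,165,400,0)[0],60),"hinge",back(D,m([(580,83)],kc,360,165,400,0)[0],66))
print("ring",back(D,(273,266),9),"bottle",back(D,(205,290),0))
E
```

```text
clamp [ 493.33 -184.31   -0.22] [[-1.63 -4.74]
 [ 0.74 -1.19]
 [ 0.79 -2.65]
 [ 0.62 -1.92]
 [-1.45 -0.68]
 [-0.41 -0.48]
 [ 2.38 -2.39]
 [ 2.17 -1.55]
 [ 0.24  0.06]]
mat [499.    76.49  -0.13] [[-46.74 -30.97]
 [-46.04 -29.86]
 [ 47.65  23.78]
 [ 47.23  27.56]
 [  2.49   0.52]
 [  0.1    3.84]
 [ -1.6   -0.99]
 [ -0.11  -2.28]]
[429.24  14.28]
[444.65 141.2 ]
[580.   121.07]
[559.08   0.72]
[573.19 132.09]
[556.51   7.79]
[425.08  22.53]
[442.2  144.02]
blk [532.29 314.34  44.  ]
blk [507.33 316.22  44.  ]
blk [514.6  375.85  44.  ]
blk [539.82 375.35  44.  ]
blk [523.57 345.36   3.04] [[ 0.58 -1.4 ]
 [ 0.67 -0.75]
 [-1.13  1.76]
 [-0.26  0.36]]
bush [447.96 348.21  40.  ]
lever tip [ 654.98 -213.22   60.  ] [ 644.68 -198.13   60.  ] hinge [ 549.02 -206.61   66.  ]
ring [673.98  86.34   9.  ] bottle [728.46 199.32   0.  ]
```

>>> play_rows(
  moves=[
    [[0.035,-0.01,0],[0,0,0],100],
    [[0.035,-0.01,0],[0,0,0],100],
    [[0.035,-0.01,0],[0,0,0],100],
    [[0.035,-0.01,0],[0,0,0],100],
    [[0.035,-0.01,0],[0,0,0],100],
    [[0.035,-0.01,0],[0,0,0],100],
    [[0.035,-0.01,0],[0,0,0],100],
    [[0.035,-0.01,0],[0,0,0],100],
    [[0.035,-0.01,0],[0,0,0],100],
    [[0.03,-0.01,0],[0,0,0],100],
    [[0,0,0],[0,0,0],100],
    [[0,0,0],[0,0,0],100],
  ],
)

```text
clock: 1.4
eef_pos: [524.6, 345.3, 231.0]
tcp_rot: [-3.141, 0.001, 1.572]
contact_force: [0.1, 0.1, -0.1]
opening: 0.999
```

Run:
```python
from rig import *
import cv2
s=sense();print(s["clock"],s["eef_pos"],s["tcp_rot"])
f=grab_frame("wrist"); cv2.imwrite("pics/w1.png",f["pixels"][:,:,::-1]); print(f["intrinsics"],f["R"],f["t"])
```

```text
1.4 [524.59780773 345.32451565 230.9754193 ] [-3.14124407e+00  6.16405687e-04  1.57248097e+00]
[[344.64523728   0.         329.02944849]
 [  0.         344.64523728 238.78314188]
 [  0.           0.           1.        ]] [[ 9.99998062e-01  1.90728897e-03  4.87563634e-04]
 [ 1.70746350e-03 -9.63584478e-01  2.67398650e-01]
 [ 9.79815245e-04 -2.67397299e-01 -9.63585868e-01]] [-524.83974449  295.75325171  469.13868726]
```

View pics/w1.png

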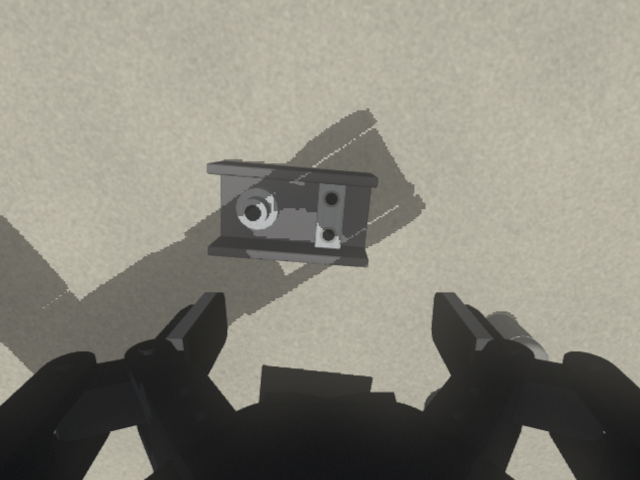

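Run:
```python
from rig import *
from vis import *
np.set_printoptions(precision=2,suppress=True)
W=grab_frame("wrist"); print("cam",-W["R"].T@W["t"])
for q,z in [((332,199),44),((328,235),44),((320,183),44),((345,183),44),((340,248),44),((315,248),44),((253,212),40),((208,164),50),((376,176),50),((208,249),50),((367,263),50)]: print(q,back(W,q,z))
import cv2
m=cv2.resize(W["pixels"][150:280,200:390,::-1],None,fx=4,fy=4,interpolation=cv2.INTER_CUBIC); cv2.imwrite("pics/w1c.png",cv2.convertScaleAbs(m,alpha=1.4))
```

```text
cam [524.25 410.71 373.28]
(332, 199) [527.32 358.98  44.  ]
(328, 235) [523.48 323.19  44.  ]
(320, 183) [515.89 374.24  44.  ]
(345, 183) [539.61 374.26  44.  ]
(340, 248) [535.47 309.77  44.  ]
(315, 248) [510.5  309.75  44.  ]
(253, 212) [449.8  345.46  40.  ]
(208, 164) [413.34 392.15  50.  ]
(376, 176) [567.98 381.39  50.  ]
(208, 249) [405.73 310.5   50.  ]
(367, 263) [562.22 296.05  50.  ]
```

View pics/w1c.png

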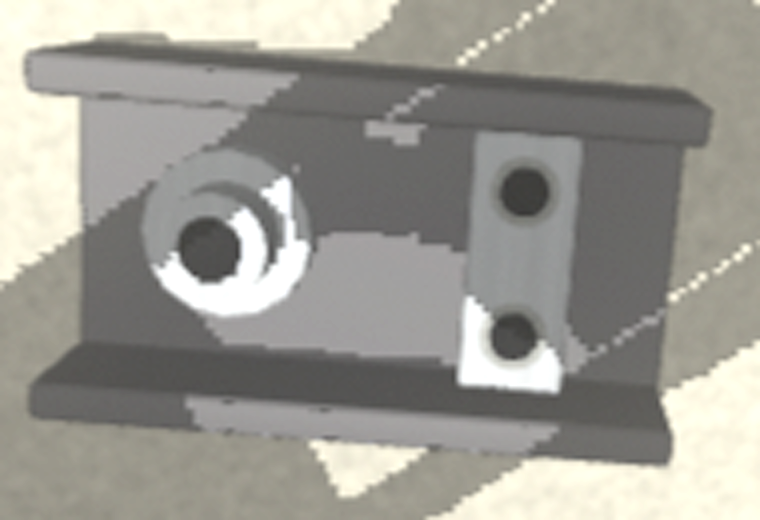

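The crop puts the block centre at about (525,342) with yaw −0.08. That agrees with the side view (524,345), and the axis distance to the bush comes out at 76 mm as it should. I'll take it with half-open fingers to clear the bush.

>>> play_rows(
  moves=[
    [[-0.003,0,0.02],[0,0,0.08],55],
    [[0,0,0.03],[0,0,0],55],
    [[0,0,0.03],[0,0,0],55],
    [[0,0,0.03],[0,0,0],55],
    [[0,0,0.03],[0,0,0],55],
    [[0,0,0.03],[0,0,0],55],
    [[0,0,0.02],[0,0,0],55],
    [[0,0,0],[0,0,0],55],
    [[0,0,0],[0,0,0],55],
  ],
  squeeze=40,
)

```text
clock: 2.4
eef_pos: [525.5, 341.2, 41.6]
tcp_rot: [-3.141, 0.0, 1.49]
contact_force: [0.4, -1.5, 0.3]
opening: 0.547
```

>>> play_rows(
  moves=[
    [[0,0,0.012],[0,0,0],55],
    [[0,0,0.012],[0,0,0],55],
    [[0,0,0],[0,0,0],55],
    [[0,0,0],[0,0,0],0],
    [[0,0,0],[0,0,0],0],
    [[0,0,0],[0,0,0],0],
    [[0,0,0],[0,0,0],0],
    [[0,0,0],[0,0,0],0],
    [[0,0,0],[0,0,0],0],
  ],
  squeeze=40,
)

```text
clock: 3.3
eef_pos: [525.1, 342.1, 17.5]
tcp_rot: [3.141, -0.0, 1.491]
contact_force: [-1.3, -0.3, 1.9]
opening: 0.301
```

>>> play_rows(
  moves=[
    [[0,0,-0.02],[0,0,0],0],
    [[0,0,-0.03],[0,0,0],0],
    [[0,0,-0.03],[0,0,0],0],
    [[-0.018,0,0],[0,0,0],0],
    [[-0.04,-0.001,0],[0,0,0],0],
    [[-0.04,-0.001,0],[0,0,0],0],
    [[-0.04,-0.001,0],[0,0,0],0],
    [[-0.04,-0.001,0],[0,0,0],0],
    [[-0.04,0,0],[0,0,0],0],
    [[-0.03,0,0],[0,0,0],0],
    [[-0.02,0,0],[0,0,0],0],
    [[0,0,0.03],[0,0,0],0],
    [[0,0,0.03],[0,0,0],0],
    [[0,0,0.01],[0,0,0],0],
    [[0,0,0],[0,0,0],0],
    [[0,0,0],[0,0,0],0],
  ],
)

```text
clock: 4.9
eef_pos: [499.7, 75.2, 27.6]
tcp_rot: [-3.142, 0.0, 1.491]
contact_force: [0.7, -0.1, -2.0]
opening: 0.296
```

Run:
```python
from rig import *
import cv2
d=grab_frame("side")["pixels"]; w=grab_frame("wrist")["pixels"]
import numpy as np
m=np.hstack([cv2.resize(d[160:420,200:500,::-1],(400,347)),cv2.resize(w[:,:,::-1],(400,347))]); cv2.imwrite("pics/p1.png",m)
```

```text
(no output)
```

View pics/p1.png

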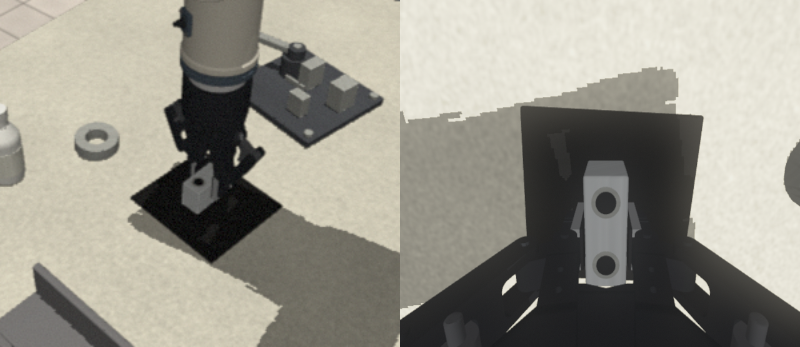

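The block is held upright over the middle of the mat, seen at side crop (197,190) and wrist crop (605,235). I'll lower it and let go.

>>> play_rows(
  moves=[
    [[0,0,0.007],[0,0,0],0],
    [[0,0,0.004],[0,0,0],0],
    [[0,0,0.002],[0,0,0],0],
    [[0,0,0],[0,0,0],0],
    [[0,0,0],[0,0,0],0],
  ],
)

```text
clock: 5.5
eef_pos: [499.6, 75.2, 14.2]
tcp_rot: [-3.141, 0.0, 1.491]
contact_force: [0.3, 0.2, -0.3]
opening: 0.298
```

>>> play_rows(
  moves=[
    [[0,0,0],[0,0,0],50],
    [[0,0,0],[0,0,0],60],
    [[0,0,0],[0,0,0],60],
    [[0,0,0],[0,0,0],60],
    [[0,0,-0.03],[0,0,0],60],
    [[0,0,-0.04],[0,0,0],100],
    [[0,0,-0.04],[0,0,0],100],
    [[0,0,0],[0,0,0.143],100],
    [[0,0,0],[0,0,0.143],100],
    [[0,0,0],[0,0,0.143],100],
    [[0,0,0],[0,0,0.143],100],
    [[0,0,0],[0,0,0.143],100],
    [[0,0,0],[0,0,0.143],100],
    [[0,0,0],[0,0,0.143],100],
    [[0,0,0],[0,0,0.143],100],
    [[0,0,0],[0,0,0.143],100],
    [[0,0,0],[0,0,0.142],100],
    [[0,0,0],[0,0,0.141],100],
    [[0,0,0],[0,0,0],100],
    [[0,0,0],[0,0,0],100],
  ],
)

```text
clock: 7.5
eef_pos: [499.6, 75.2, 124.3]
tcp_rot: [-3.142, 0.0, -0.075]
contact_force: [0.3, 0.7, 0.3]
opening: 1.0
```

Run:
```python
from rig import *
from vis import *
import cv2
s=sense();print(s["clock"],s["qpos"],s["eef_pos"],s["tcp_rot"],s["contact_force"])
f=grab_frame("wrist"); cv2.imwrite("pics/w2.png",f["pixels"][:,:,::-1]); print("cam",-f["R"].T@f["t"],f["R"])
```

```text
7.5 [1.46408605e-01 3.05549905e-01 1.98185486e+00 6.49146808e-06
 8.54202494e-01 1.79222402e+00] [499.5618852   75.18519416 124.30374472] [-3.14159109e+00  1.53231847e-05 -7.50233534e-02] [0.2671859  0.68719797 0.25912645]
cam [566.1537444   68.68744772 266.60393714] [[-7.47238372e-02 -9.97204238e-01  2.36585336e-04]
 [-9.61358557e-01  7.21008354e-02  2.65690036e-01]
 [-2.64964288e-01  1.96259357e-02 -9.64058478e-01]]
```

View pics/w2.png

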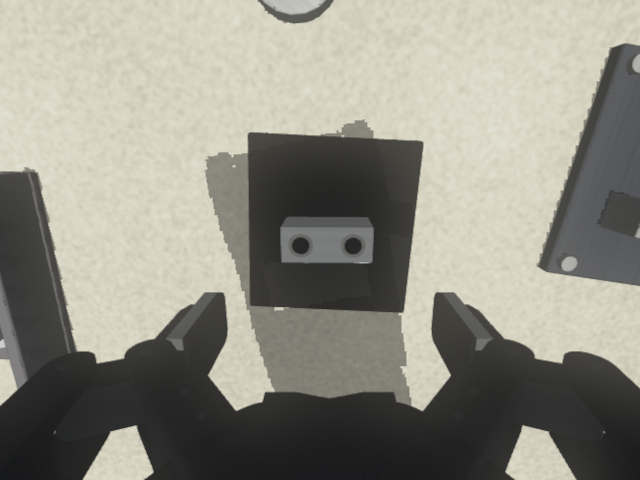

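Run:
```python
from rig import *
from vis import *
f=grab_frame("wrist")
for q in [(300.5,245),(353,245),(327,244.5),(281,227),(373,227),(281,262),(373,262)]: print(q,back(f,q,40))
```

```text
(300.5, 245) [500.94485197  93.1315642   40.        ]
(353, 245) [498.24321991  57.24943196  40.        ]
(327, 244.5) [499.93725979  74.99262305  40.        ]
(281, 227) [514.55468403 105.03954361  40.        ]
(373, 227) [509.88872017  43.05690799  40.        ]
(281, 262) [489.70268445 107.83689613  40.        ]
(373, 262) [484.90200078  44.0868201   40.        ]
```

The block stands free on the mat, centred at (500,75) with its long axis along the jaws, directly under the TCP. I'll grip it by its ends.

>>> play_rows(
  moves=[
    [[0,0,0.03],[0,0,0],100],
    [[0,0,0.03],[0,0,0],100],
    [[0,0,0.03],[0,0,0],100],
    [[0,0,0.02],[0,0,0],100],
    [[0,0,0],[0,0,0],100],
    [[0,0,0],[0,0,0],0],
    [[0,0,0],[0,0,0],0],
    [[0,0,0],[0,0,0],0],
    [[0,0,0],[0,0,0],0],
    [[0,0,0],[0,0,0],0],
  ],
  squeeze=50,
)

```text
clock: 8.6
eef_pos: [500.6, 75.3, 15.6]
tcp_rot: [-3.141, -0.002, -0.079]
contact_force: [-1.0, -0.7, 8.6]
opening: 0.734
```

>>> play_rows(
  moves=[
    [[0,0,-0.02],[0,0,0],0],
    [[0,0,-0.03],[0,0,0],0],
    [[0,0,-0.03],[0,0,0],0],
    [[-0.007,0.03,-0.03],[0,0,0],0],
    [[-0.008,0.04,0],[0,0,0],0],
    [[-0.008,0.04,0],[0,0,0],0],
    [[-0.008,0.04,0],[0,0,0],0],
    [[-0.008,0.04,0],[0,0,0],0],
    [[-0.008,0.04,0],[0,0,0],0],
    [[-0.008,0.04,0],[0,0,0],0],
    [[-0.007,0.02,0],[0,0,0],0],
    [[0,0,0],[0,0,0.142],0],
    [[0,0,0],[0,0,0],0],
    [[0,0,0],[0,0,0],0],
  ],
)

```text
clock: 10.0
eef_pos: [414.9, -208.9, 124.6]
tcp_rot: [3.142, -0.0, -0.218]
contact_force: [0.2, -0.0, -2.5]
opening: 0.74
```

Run:
```python
from rig import *
from vis import *
import cv2
s=sense();print(s["clock"],s["qpos"],s["eef_pos"],s["tcp_rot"],s["contact_force"],s["opening"])
f=grab_frame("wrist"); cv2.imwrite("pics/w3.png",cv2.resize(f["pixels"][:,:,::-1],(800,600),interpolation=cv2.INTER_CUBIC))
```

```text
10.0 [-4.69740510e-01  2.48559817e-01  2.06484418e+00  8.48212111e-05
  8.27698342e-01  1.31854418e+00] [ 414.89598567 -208.91137608  124.59238806] [ 3.14153079e+00 -4.90391535e-04 -2.17545722e-01] [ 0.18167895 -0.00560917 -2.48544412] 0.7397008657728072
```

View pics/w3.png

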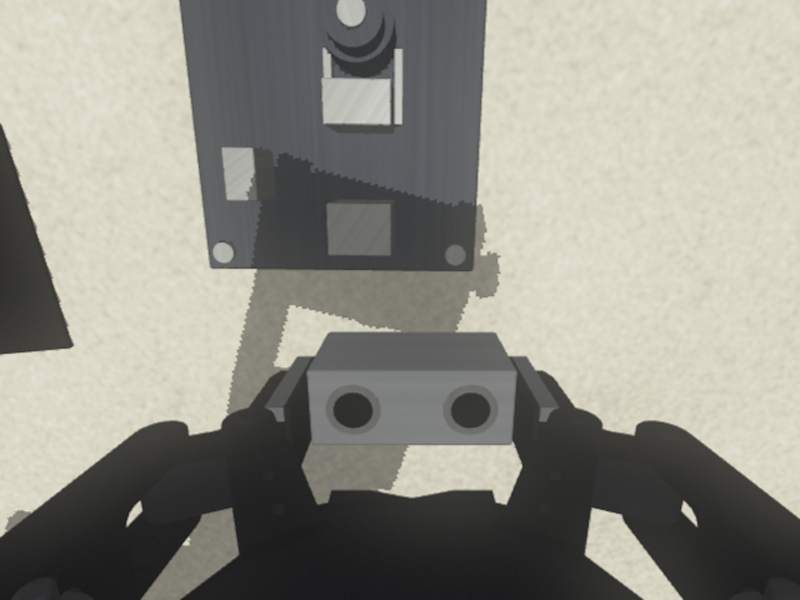

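Run:
```python
from rig import *
from vis import *
np.set_printoptions(precision=2,suppress=True)
f=grab_frame("wrist")
L=[(-55,80,12),(-55,-80,12),(-13,0,52),(-13,-32,52),(13,36,44),(-13,36,44),(13,52,44),(-13,52,44)]
u=np.array([(212,266),(473,269),(327,203),(391,201),(253,148),(257,199),(222,148),(227,200)])/1.25
p,r=fit([(f,L,u)]);print(p,r)
c,s=np.cos(p[2]),np.sin(p[2])
loc=lambda X:np.array([[c,s],[-s,c]])@(X[:2]-p[:2])
for q,z in [((323,125),52),((391,125),52),((351,11),66),((327,203),52),((391,201),52),((256,199),44),((253,148),44)]: print(q,loc(back(f,np.array(q)/1.25,z)))
b=[back(f,np.array(q)/1.25,149) for q in [(308,370),(515,370),(514,444),(310,444)]]
print(b,"block in clamp",loc(np.mean(b,0)),"tcp",loc(sense()["eef_pos"]))
g=p[:2]+np.array([c*0+s*28, -c*28]);print("goal",g)
```

```text
[ 491.84 -184.97   -0.22] [[-1.71  2.85]
 [ 1.97  0.56]
 [-0.42 -1.25]
 [ 0.94  0.38]
 [ 0.16 -1.47]
 [ 0.94  1.31]
 [-1.23 -1.49]
 [-0.41  0.5 ]]
(323, 125) [21.76 -0.18]
(391, 125) [ 21.78 -31.84]
(351, 11) [ 63.65 -16.63]
(327, 203) [-13.74  -0.22]
(391, 201) [-12.77 -31.43]
(256, 199) [-12.19  37.02]
(253, 148) [12.15 36.18]
[array([ 433.53, -182.95,  149.  ]), array([ 420.28, -243.04,  149.  ]), array([ 395.43, -238.89,  149.  ]), array([ 409.18, -176.58,  149.  ])] block in clamp [-69.94 -41.47] tcp [-69.91 -39.63]
goal [ 485.8  -212.31]
```

The clamp view is consistent: jaw edges at (327,203)/(391,201), stop at (253,148)/(257,199) and the moving jaw at x≈+22. Residuals are about 1–2 px. The clamp fits to (492,−185) with yaw −0.22. I'll move over the channel and come down.

>>> play_rows(
  moves=[
    [[0.025,-0.003,0],[0,0,0.002],0],
    [[0.025,-0.003,0],[0,0,0],0],
    [[0.023,-0.003,0],[0,0,0],0],
    [[0,0,0.03],[0,0,0],0],
    [[0,0,0.025],[0,0,0],0],
    [[0,0,0],[0,0,0],0],
    [[0,0,0],[0,0,0],0],
  ],
)

```text
clock: 10.8
eef_pos: [487.9, -215.8, 69.3]
tcp_rot: [-3.141, 0.001, -0.221]
contact_force: [0.7, -0.1, -1.3]
opening: 0.734
```

Run:
```python
from rig import *
from vis import *
import cv2
P=[491.84,-184.97,-.22]; c,s=np.cos(P[2]),np.sin(P[2])
st=sense(); print(np.array([[c,s],[-s,c]])@(st["eef_pos"][:2]-P[:2]),st["eef_pos"],st["tcp_rot"])
w=grab_frame("wrist")["pixels"];d=grab_frame("side")["pixels"]
m=np.hstack([cv2.resize(w[120:420,120:520,::-1],(400,300)),cv2.resize(d[150:285,340:520,::-1],(400,300),interpolation=cv2.INTER_CUBIC)]); cv2.imwrite("pics/c1.png",cv2.convertScaleAbs(m,alpha=1.4))
```

```text
[  2.91687852 -30.93810087] [ 487.93496421 -215.79896302   69.34754632] [-3.14135204e+00  1.14594957e-03 -2.21328934e-01]
```

View pics/c1.png

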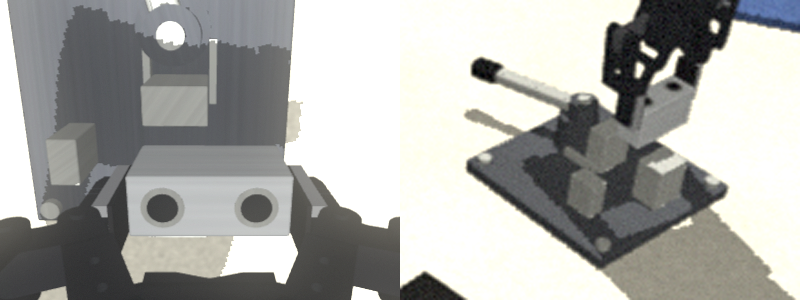

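The block hovers over the channel between the jaws, just short of the stop. Now down.

>>> play_rows(
  moves=[
    [[0,0,0.015],[0,0,0],0],
    [[0,0,0.015],[0,0,0],0],
    [[0,0,0.008],[0,0,0],0],
    [[0,0,0.005],[0,0,0],0],
    [[0,0,0],[0,0,0],0],
    [[0,0,0],[0,0,0],0],
  ],
)

```text
clock: 11.5
eef_pos: [488.4, -216.5, 26.9]
tcp_rot: [3.141, -0.001, -0.223]
contact_force: [-1.0, 0.1, -1.9]
opening: 0.736
```

>>> play_rows(
  moves=[
    [[0,0,0.002],[0,0,0],0],
    [[0,0,0.001],[0,0,0],0],
    [[0,0,0],[0,0,0],0],
    [[0,0,0],[0,0,0],0],
  ],
)

```text
clock: 11.9
eef_pos: [488.3, -216.5, 23.6]
tcp_rot: [3.141, -0.001, -0.223]
contact_force: [0.4, 0.4, 2.7]
opening: 0.736
```

>>> play_rows(
  moves=[
    [[0,0,0],[0,0,0],80],
    [[0,0,0],[0,0,0],95],
    [[0,0,0],[0,0,0],95],
    [[0,0,0],[0,0,0],95],
    [[0,0,-0.02],[0,0,0],95],
    [[0,0,-0.03],[0,0,0],95],
    [[0,0,-0.03],[0,0,0],95],
    [[0,0.02,0],[0,0,0],0],
    [[0,0.035,0],[0,0,0],0],
    [[0,0,0],[0,0,0],0],
    [[0,0,0],[0,0,0],0],
    [[0,0,0],[0,0,0],0],
    [[0,0,0],[0,0,0],0],
    [[0,0,0],[0,0,0],0],
  ],
)

```text
clock: 13.3
eef_pos: [476.0, -269.3, 103.1]
tcp_rot: [-3.141, 0.0, -0.222]
contact_force: [-0.0, -0.3, 0.3]
opening: -0.001
```

Run:
```python
from rig import *
from vis import *
import cv2
P=[491.84,-184.97,-.22]; c,s=np.cos(P[2]),np.sin(P[2])
st=sense(); print(np.array([[c,s],[-s,c]])@(st["eef_pos"][:2]-P[:2]),st["eef_pos"],st["tcp_rot"],st["opening"])
w=grab_frame("wrist")["pixels"];d=grab_frame("side")["pixels"]
m=np.hstack([cv2.resize(w[120:420,120:520,::-1],(400,300)),cv2.resize(d[150:285,340:520,::-1],(400,300),interpolation=cv2.INTER_CUBIC)]); cv2.imwrite("pics/c2.png",cv2.convertScaleAbs(m,alpha=1.4))
```

```text
[  2.90118459 -85.74350077] [ 475.95948679 -269.27998812  103.14175463] [-3.14140856e+00  3.37979061e-04 -2.22355005e-01] -0.0008360341142596005
```

View pics/c2.png

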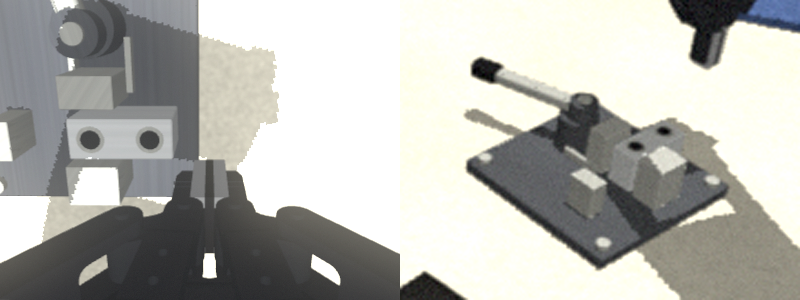

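Run:
```python
from rig import *
from vis import *
P=[491.84,-184.97,-.22]; c,s=np.cos(P[2]),np.sin(P[2])
f=grab_frame("wrist")
for q in [(90,140),(150,140),(68,158),(172,157)]: print(np.array([[c,s],[-s,c]])@(back(f,np.array(q)+120,48)[:2]-P[:2]))
```

```text
[  2.49233813 -15.53716085]
[  2.40975508 -51.81884605]
[-9.13110314 -0.93946669]
[ -8.61982509 -64.78306503]
```

>>> play_rows(
  moves=[
    [[0,0,0.03],[0,0,0],0],
    [[0,0,0.03],[0,0,0],0],
    [[0,0,0.02],[0,0,0],0],
    [[0,0,0],[0,0,0],0],
    [[0,-0.006,0],[0,0,0],0],
    [[0,-0.006,0],[0,0,0],0],
    [[0,0,0],[0,0,0],0],
    [[0,0,0],[0,0,0],0],
  ],
)

```text
clock: 14.25
eef_pos: [479.2, -258.2, 24.3]
tcp_rot: [3.141, -0.002, -0.223]
contact_force: [0.4, 0.6, -0.2]
opening: -0.0
```

>>> play_rows(
  moves=[
    [[0,-0.004,0],[0,0,0],0],
    [[0,-0.004,0],[0,0,0],0],
    [[0,-0.004,0],[0,0,0],0],
    [[0,-0.004,0],[0,0,0],0],
    [[0,-0.004,0],[0,0,0],0],
    [[0,-0.004,0],[0,0,0],0],
    [[0,0,0],[0,0,0],0],
    [[0,0,0],[0,0,0],0],
  ],
)

```text
clock: 15.05
eef_pos: [483.4, -234.2, 22.9]
tcp_rot: [-3.141, 0.001, -0.223]
contact_force: [-0.4, -0.3, 0.3]
opening: 0.003
```

```bash
cat > chk.py <<'E'
from rig import *
from vis import *
import cv2
P=[491.84,-184.97,-.22]; c,s=np.cos(P[2]),np.sin(P[2])
M=np.array([[c,s],[-s,c]])
st=sense(); print(M@(st["eef_pos"][:2]-P[:2]),st["eef_pos"][2],"F",M@st["contact_force"][:2])
E
cat > blk.py <<'E'
from chk import *
# dark bores on block top in the wrist picture -> clamp coords
f=grab_frame("wrist"); g=cv2.cvtColor(f["pixels"],cv2.COLOR_RGB2GRAY)
n,_,stt,ce=cv2.connectedComponentsWithStats((g<55).astype(np.uint8))
for i in range(1,n):
    if 150<stt[i,4]<1200: print(stt[i],M@(back(f,ce[i],48)[:2]-P[:2]))
cv2.imwrite("pics/last.png",f["pixels"][:,:,::-1])
E
python3 blk.py
```

```text
[  2.51048762 -49.8748645 ] 22.91282476441021 F [-0.33669329 -0.34259625]
[263 112  23  75 565] [ 67.96825616 -34.43700081]
[240 130  23  64 459] [ 64.74028539 -27.07139099]
[146 315  30  27 645] [ 2.36568907 12.60836741]
```

>>> play_rows(
  moves=[
    [[0,-0.003,0],[0,0,0],0],
    [[0,-0.003,0],[0,0,0],0],
    [[0,-0.001,0],[0,0,0],0],
    [[0,-0.001,0],[0,0,0],0],
    [[0,0,0],[0,0,0],0],
    [[0,0,0],[0,0,0],0],
  ],
)

```text
clock: 15.7
eef_pos: [485.6, -227.0, 23.3]
tcp_rot: [-3.142, 0.0, -0.223]
contact_force: [0.7, -0.1, 0.0]
opening: 0.001
```

```bash
python3 blk.py
```

```text
[  3.05344943 -42.39838977] 23.272667010631157 F [0.66269264 0.06872027]
[290 127  14  54 209] [ 67.67786185 -33.95820225]
[270 141  15  50 195] [ 64.01324944 -27.8050214 ]
[147 315  30  27 640] [ 2.58896352 19.86217622]
```

>>> play_rows(
  moves=[
    [[0,-0.001,0],[0,0,0],0],
    [[0,-0.001,0],[0,0,0],0],
    [[0,0,0],[0,0,0],0],
    [[0,0,0],[0,0,0],0],
  ],
)

```text
clock: 16.15
eef_pos: [486.0, -225.0, 23.3]
tcp_rot: [-3.142, 0.0, -0.223]
contact_force: [-0.6, -0.9, -0.9]
opening: -0.003
```

```bash
python3 blk.py
```

```text
[  3.08686238 -40.3620561 ] 23.269727183010648 F [-0.40086696 -1.05750032]
[299 125   9  51 153] [ 68.45219366 -33.84754025]
[147 315  30  27 644] [ 2.66937799 21.84267274]
```

>>> play_rows(
  moves=[
    [[0,-0.001,0],[0,0,0],0],
    [[0,0,0],[0,0,0],0],
    [[0,0,0],[0,0,0],0],
  ],
)

```text
clock: 16.5
eef_pos: [486.2, -224.5, 23.3]
tcp_rot: [3.141, -0.0, -0.223]
contact_force: [-1.7, -5.3, 0.2]
opening: -0.001
```

```bash
python3 blk.py
```

```text
[  3.15545677 -39.78602039] 23.326230681461098 F [-0.53435573 -5.54620211]
[147 315  31  27 640] [ 2.66466174 22.31819695]
```

The force rose to 5.5 N and the bore sits at y≈22 (18 from the centre), so the block is against the stop. I'll retract, rise and move across to the free side of the lever.

>>> play_rows(
  moves=[
    [[0,0.005,0],[0,0,0],0],
    [[0,0.025,0],[0,0,0],0],
    [[0,0,-0.03],[0,0,0],0],
    [[0,0,-0.04],[0,0,0],0],
    [[0,0,-0.02],[0,0,0],0],
    [[0.03,0,0],[0,0,0],0],
    [[0.03,0,0],[0,0,0],0],
    [[0.03,-0.01,0],[0,0,0],0],
    [[0.03,-0.01,0],[0,0,0],0],
    [[0.03,-0.01,0],[0,0,0],0],
    [[0.021,-0.009,0],[0,0,0],0],
    [[0,0,0],[0,0,-0.15],0],
    [[0,0,0],[0,0,-0.15],0],
    [[0,0,0],[0,0,0],0],
    [[0,0,0],[0,0,0],0],
  ],
)

```text
clock: 18.05
eef_pos: [654.8, -253.1, 113.1]
tcp_rot: [-3.141, 0.0, 0.072]
contact_force: [0.1, -0.7, -0.5]
opening: 0.001
```

Run:
```python
from chk import *
print(st["eef_pos"],st["tcp_rot"],st["clock"],st["qpos"])
w=grab_frame("wrist")["pixels"];d=grab_frame("side")["pixels"]
m=np.hstack([cv2.resize(w[:,:,::-1],(533,400)),cv2.resize(d[150:285,370:460,::-1],(266,400),interpolation=cv2.INTER_CUBIC)]); cv2.imwrite("pics/l1.png",cv2.convertScaleAbs(m,alpha=1.3))
```

```text
[173.89512834 -30.91149583] 113.07771298346688 F [ 0.26933629 -0.65503157]
[ 654.79800811 -253.08551824  113.07771298] [-3.14109275e+00  3.31366111e-04  7.22725892e-02] 18.05 [-3.71110420e-01  5.85731007e-01  1.54376347e+00  3.64778833e-04
  1.01261199e+00  1.12722012e+00]
```

View pics/l1.png

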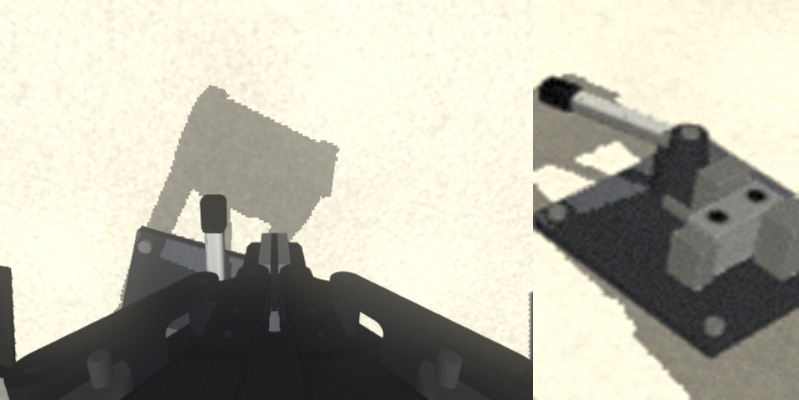

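Run:
```python
from chk import *
f=grab_frame("wrist")
for q in [(213.5,195),(213.5,205),(213.5,233),(216,265)]:
    X=M@(back(f,np.array(q)*1.2,60 if q[1]<240 else 58)[:2]-P[:2])-[66,-16]; print(np.hypot(*X),np.arctan2(X[1],X[0]))
R=lambda t,g:np.array([66,-16])+99*np.array([np.cos(t),np.sin(t)])+(21.4+g)*np.array([np.sin(t),-np.cos(t)])
for t in [.3,.45,.6,.75,.9,1.05,1.2,1.35,1.5,1.55]: print(t,R(t,0),R(t,0)-R(t-.15,0))
```

```text
[173.94899351 -31.04782056] 113.25253703783751 F [-0.28591262  0.54882272]
114.77186622391234 0.25526219987923177
107.42074371337671 0.25649309204395293
86.06260070069143 0.2612626418961542
59.12677086713643 0.24690353099897866
0.3 [166.90244485  -7.18770041] [-0.1838679  15.17762555]
0.45 [164.45252556   7.79201989] [-2.44991928 14.97972029]
0.6 [159.79157481  22.23742271] [-4.66095076 14.44540282]
0.75 [153.02426748  35.82409545] [-6.76730732 13.58667274]
0.9 [144.30258272  48.24691073] [-8.72168476 12.42281528]
1.05 [133.82239077  59.22687891] [-10.48019196  10.97996818]
1.2 [121.81905413  68.51741356] [-12.00333664   9.29053466]
1.35 [108.56214188  75.90986932] [-13.25691225   7.39245576]
1.5 [94.34937568 81.23822756] [-14.2127662    5.32835824]
1.55 [89.45406051 82.53358334] [-14.46131086   4.61135693]
```

The lever measures θ≈0.257 with its grip at 86–115 mm from the hinge, against the given 85–113. I'll come down beside the grip and push up to contact.

>>> play_rows(
  moves=[
    [[0,0,0.03],[0,0,0],0],
    [[0,0,0.03],[0,0,0],0],
    [[0,0,0.013],[0,0,0],0],
    [[0,0,0],[0,0,0],0],
    [[0,-0.006,0],[0,0,0],0],
    [[0,-0.006,0],[0,0,0],0],
    [[0,-0.004,0],[0,0,0],0],
    [[0,-0.004,0],[0,0,0],0],
    [[0,-0.004,0],[0,0,0],0],
    [[0,0,0],[0,0,0],0],
  ],
)

```text
clock: 19.2
eef_pos: [653.6, -229.1, 40.9]
tcp_rot: [3.141, -0.001, 0.077]
contact_force: [1.0, -1.0, 0.3]
opening: 0.003
```

>>> play_rows(
  moves=[
    [[0.0009,-0.005,0],[0,0,-0.05],0],
    [[0.0009,-0.005,0],[0,0,-0.05],0],
    [[0.001,-0.005,0],[0,0,-0.05],0],
    [[0.0009,-0.005,0],[0,0,-0.05],0],
    [[0.001,-0.005,0],[0,0,-0.05],0],
    [[0.0009,-0.005,0],[0,0,-0.05],0],
  ],
)

```text
clock: 19.8
eef_pos: [654.0, -199.9, 40.9]
tcp_rot: [3.139, -0.002, 0.379]
contact_force: [2.6, -4.7, 0.2]
opening: -0.001
```

Run:
```python
from chk import *
print(st["eef_pos"],st["tcp_rot"],st["clock"],st["contact_force"])
F=M@(st["eef_pos"][:2]-P[:2])-[66,-16]; r=np.hypot(*F); print("lever est",np.arctan2(F[1],F[0])+np.arcsin(21.4/r),"radial",np.sqrt(r*r-21.4**2))
```

```text
[161.52669455  20.86899941] 40.920772292051836 F [ 3.54698499 -4.04873282]
[ 654.02772308 -199.85390637   40.92077229] [ 3.13897287e+00 -2.21442847e-03  3.78648016e-01] 19.8 [ 2.57794017 -4.72520523  0.18258148]
lever est 0.5788876094360291 radial 100.13347336891636
```

Contact force is 5.4 N and the lever is following. I'll continue along the arc.

>>> play_rows(
  moves=[
    [[0.0009,-0.005,0],[0,0,-0.05],0],
    [[0.0009,-0.005,0],[0,0,-0.05],0],
    [[0.0009,-0.005,0],[0,0,-0.05],0],
    [[0.0009,-0.005,0],[0,0,-0.05],0],
    [[0.0009,-0.005,0],[0,0,-0.05],0],
    [[0.0009,-0.005,0],[0,0,-0.05],0],
    [[0.0009,-0.005,0],[0,0,-0.05],0],
    [[0.0009,-0.005,0],[0,0,-0.05],0],
    [[0.0009,-0.005,0],[0,0,-0.05],0],
    [[0.0009,-0.005,0],[0,0,-0.05],0],
    [[0.0009,-0.005,0],[0,0,-0.05],0],
    [[0.0009,-0.005,0],[0,0,-0.05],0],
    [[0.0009,-0.005,0],[0,0,-0.05],0],
    [[0.0009,-0.005,0],[0,0,-0.05],0],
    [[0.0009,-0.005,0],[0,0,-0.05],0],
    [[0.0009,-0.005,0],[0,0,-0.05],0],
    [[0.0009,-0.005,0],[0,0,-0.05],0],
    [[0,0,0],[0,0,0],0],
  ],
)

```text
clock: 21.6
eef_pos: [607.3, -129.1, 41.1]
tcp_rot: [3.138, -0.002, 1.228]
contact_force: [4.4, 1.9, 0.7]
opening: -0.004
```

```bash
cat > lev.py <<'E'
from chk import *
print(st["eef_pos"],st["tcp_rot"],st["clock"],st["contact_force"])
F=M@(st["eef_pos"][:2]-P[:2])-[66,-16]; r=np.hypot(*F); print("lever est",np.arctan2(F[1],F[0])+np.arcsin(21.4/r),"radial",np.sqrt(r*r-21.4**2),"tool",st["tcp_rot"][2]+.22)
E
python3 lev.py
```

```text
[100.47225848  79.68123492] 41.11331739841821 F [3.85930098 2.76866844]
[ 607.27942664 -129.13530918   41.1133174 ] [ 3.13783890e+00 -1.53493886e-03  1.22825358e+00] 21.6 [4.37048745 1.85972267 0.71793259]
lever est 1.4369946707250905 radial 99.42472187520957 tool 1.448253580289179
```

>>> play_rows(
  moves=[
    [[0.0004,-0.002,0],[0,0,-0.02],0],
    [[0.0004,-0.002,0],[0,0,-0.02],0],
    [[0.0004,-0.002,0],[0,0,-0.02],0],
    [[0.0004,-0.002,0],[0,0,-0.02],0],
    [[0.0004,-0.002,0],[0,0,-0.02],0],
    [[0,0,0],[0,0,0],0],
  ],
)

```text
clock: 22.2
eef_pos: [598.9, -124.4, 41.1]
tcp_rot: [3.137, -0.001, 1.327]
contact_force: [6.0, 4.2, 0.5]
opening: 0.002
```

```bash
python3 lev.py
```

```text
[91.20594796 82.49369924] 41.12086965245451 F [4.927649   5.41145322]
[ 598.85022087 -124.36844897   41.12086965] [ 3.13700875e+00 -1.36550834e-03  1.32692931e+00] 22.2 [5.98981949 4.20566441 0.4685287 ]
lever est 1.5323345718650712 radial 99.39008302170325 tool 1.5469293126630743
```

>>> play_rows(
  moves=[
    [[0.0002,-0.001,0],[0,0,-0.01],0],
    [[0.0002,-0.001,0],[0,0,-0.01],0],
    [[0,0,0],[0,0,0],0],
    [[0,0,0],[0,0,0],0],
  ],
)

```text
clock: 22.6
eef_pos: [597.7, -123.7, 41.2]
tcp_rot: [3.136, -0.001, 1.346]
contact_force: [7.4, 3.2, -1.1]
opening: -0.002
```

```bash
python3 lev.py
```

```text
[89.91037879 82.91124808] 41.18985931578236 F [6.56410728 4.75207145]
[ 597.67699975 -123.67823255   41.18985932] [ 3.13585185e+00 -1.29698990e-03  1.34618787e+00] 22.6 [ 7.44293831  3.20505175 -1.14820483]
lever est 1.5454909070287637 radial 99.48457775394556 tool 1.566187868346279
```

>>> play_rows(
  moves=[
    [[0,-0.001,0],[0,0,0],0],
    [[0,-0.001,0],[0,0,0],0],
    [[0,0,0],[0,0,0],0],
    [[0,0,0],[0,0,0],0],
  ],
)

```text
clock: 23.0
eef_pos: [596.7, -123.4, 41.3]
tcp_rot: [3.134, -0.001, 1.346]
contact_force: [11.8, 2.9, -4.5]
opening: 0.003
```

```bash
python3 lev.py
```

```text
[88.895374   82.99715446] 41.29642713184136 F [10.91483774  5.45192128]
[ 596.70520647 -123.37289263   41.29642713] [ 3.13390042e+00 -1.42122821e-03  1.34617926e+00] 23.0 [11.84153304  2.93857514 -4.45412239]
lever est 1.5557168275445363 radial 99.33113681397575 tool 1.5661792568878719
```

>>> play_rows(
  moves=[
    [[0,-0.001,0],[0,0,0],0],
    [[0,0,0],[0,0,0],0],
    [[0,0,0],[0,0,0],0],
  ],
)

```text
clock: 23.3
eef_pos: [596.6, -123.4, 41.4]
tcp_rot: [3.132, -0.001, 1.346]
contact_force: [15.0, 2.4, -6.3]
opening: 0.003
```

```bash
python3 lev.py
```

```text
[88.81311912 82.98822714] 41.38222128034686 F [14.13765134  5.58517081]
[ 596.62298594 -123.36365432   41.38222128] [ 3.13208752e+00 -1.43849094e-03  1.34615682e+00] 23.3 [15.0157476   2.36529962 -6.31279068]
lever est 1.5565436238205603 radial 99.30331069981226 tool 1.5661568200580198
```

>>> play_rows(
  moves=[
    [[0,-0.001,0],[0,0,0],0],
    [[0,0,0],[0,0,0],0],
    [[0,0,0],[0,0,0],0],
  ],
)

```text
clock: 23.6
eef_pos: [596.6, -123.4, 41.5]
tcp_rot: [3.13, -0.001, 1.346]
contact_force: [17.4, 1.5, -10.3]
opening: 0.0
```

```bash
python3 lev.py
```

```text
[88.758885   82.98740415] 41.48919796726824 F [16.59918542  5.28231553]
[ 596.5698794  -123.35262198   41.48919797] [ 3.13024347e+00 -1.43913268e-03  1.34617061e+00] 23.6 [ 17.35186044   1.53256427 -10.34089861]
lever est 1.5570896372253935 radial 99.29004495295762 tool 1.5661706122002006
```

Two further 1 mm steps gave no motion while the force climbed past the biting load, so the lever is on its end stop. I'll back off, rise and move clear to look.

>>> play_rows(
  moves=[
    [[0,0.004,0],[0,0,0],0],
    [[0,0.02,0],[0,0,0],0],
    [[0,0.02,0],[0,0,0],0],
    [[0,0,-0.03],[0,0,0],0],
    [[0,0,-0.04],[0,0,0],0],
    [[0,0,-0.04],[0,0,0],0],
    [[0,0,-0.03],[0,0,0],0],
    [[0,0.03,0],[0,0,0],0],
    [[0,0.03,0],[0,0,0],0],
    [[0,0,0],[0,0,0],0],
    [[0,0,0],[0,0,0],0],
  ],
)

```text
clock: 24.7
eef_pos: [691.5, -146.0, 179.5]
tcp_rot: [-3.14, -0.0, 1.347]
contact_force: [-1.3, -0.1, -0.7]
opening: 0.002
```

Run:
```python
from chk import *
w=grab_frame("scene")["pixels"];f=grab_frame("side");d=f["pixels"]
m=np.hstack([cv2.resize(w[260:365,140:280,::-1],(400,300),interpolation=cv2.INTER_CUBIC),cv2.resize(d[165:270,360:500,::-1],(400,300),interpolation=cv2.INTER_CUBIC)]); cv2.imwrite("pics/e1.png",cv2.convertScaleAbs(m,alpha=1.4))
```

```text
[186.36856509  81.64357209] 179.53090584278283 F [-1.20161572 -0.41665513]
```

View pics/e1.png

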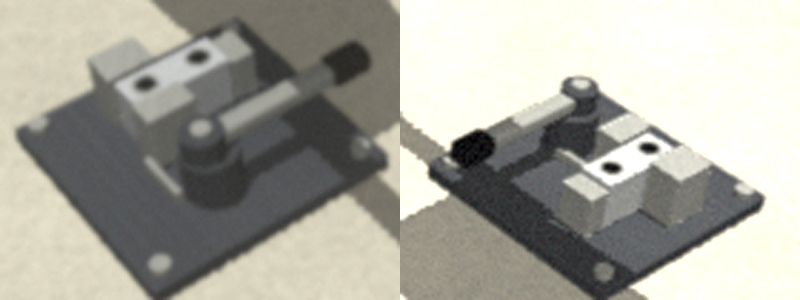

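The lever lies parallel to the channel, with its grip at scene crop (348,62) and side crop (473,149). The block is between the jaws against the stop, with its bores at side crop (612,167) and (648,148). One numeric check, then I hand in.

Run:
```python
from chk import *
k=400/140
S=grab_frame("scene");D=grab_frame("side")
l=lambda f,q,o,z:M@(back(f,np.array(q)/k+o,z)[:2]-P[:2])
for f,o,b,h,g in [(S,(140,260),[(145,84),(198,57)],(201,127),(348,62)),(D,(360,165),[(212,167),(248,148)],(180,83),(73,149))]:
    B=[l(f,q,o,48) for q in b]; v=l(f,g,o,52)-l(f,h,o,66)
    print("block",np.mean(B,0),"axis",B[0]-B[1],"lever",np.arctan2(v[1],v[0]),np.hypot(*v))
print(sign_off())
```

```text
[185.67911994  81.66422119] 179.62682766147708 F [-0.02209955 -0.09150401]
block [-0.36292776  3.72419553] axis [ -0.45644596 -36.15127939] lever 1.5865201351129128 101.46148546312656
block [-2.09731223  6.63108405] axis [ 0.35788414 34.31485881] lever 1.5430649720884857 95.16579289280065
the job is handed in; nothing more can be done
None
```

The job is finished and handed in at about 25 s of the 72 s allowed. The sign-off gives no verdict, so the checks below are my own measurements.

- **Block to mat:** I took the block from the rack by its long sides and set it upright and free near the middle of the mat.
- **Block to clamp:** I gripped it again by its ends and lowered it into the channel. Then I slid it with shut fingers until it met the stop, where the force rose to 5.5 N.
- **Lever:** I swung the lever along its arc with about 5 to 11 N. At the end, two more 1 mm steps gave no motion while the force rose to about 20 N (limit 45 N). I then backed off and moved clear.

| Last check (clamp frame) | Scene camera | Side camera | Required |
|---|---|---|---|
| Block x, mm | −0.4 | −2.1 | −3 to 3 |
| Block y, mm | 3.7 | 6.6 | 1.5 to 8 |
| Block axis off the channel, rad | 0.01 | 0.01 | below 0.06 |
| Lever angle, rad | 1.59 | 1.54 | above 1.51 |

**Disagreement:** The two cameras differ by about 3 mm along the channel. They showed a similar or larger offset on the mat earlier, so I put this down to calibration and pixel reading. The arm's own position gave the lever at 1.557 rad when it stopped.

**Other objects:** Nothing I did came near the bush, bottle or ring, but I did not measure them again at the end.

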